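Close the draught shield and tare the balance

TASK

An empty glass dish stands on the pan of the balance, waiting to be tared. With the fingertips, gently push the sliding glass roof of the draught shield fully shut by the bar on it, then lightly press the tare key (the one long key, at the right-hand end of the key row as seen from the robot), let it come back up and withdraw. Press no other key, do not touch the dish on the pan, and leave the things on the bench around the balance where they are.

Things in the scene. Friction and masses are not known exactly. Their poses are not given: they have to be found in the camera images.
- balance: White laboratory balance with a glass draught shield, fixed, 360 mm deep (x) and 210 wide (y). Origin: centre of its footprint, on the bench. Its x axis points from its front (console with the keys, nearest the robot) to its back, y to its left as seen from the robot, z up; position and yaw vary. It is delicate: a push or squeeze of more than 20 N anywhere on it is too much.
- shield_roof (a joint): Opening in m of the sliding roof, a clear glass panel 168 x 174 mm in a thin grey frame, its upper face 166 mm above the bench. 0 = shut, against a stop at the front; it grows as the panel slides back along the balance's +x (at most 0.100). It starts 0.045 to 0.085 open, takes about 1.5 to 3 N to slide and stays where it is left.
- roof_bar (a point): Centre (175 mm above the bench) of the finger bar on the roof panel's front edge, which moves with it: grey, 12 mm thick (balance's x), 80 mm long (y), from 166 to 184 mm above the bench. Pushed from behind, towards the balance's front, it shuts the roof; shut, it lies at x = -41 mm, y = 0 in the balance's frame. The fixed walls, rails and rear housing reach 169 mm height.
- tare_key (a joint): Travel in m of the tare key: 0 up, 0.004 fully down; it springs back when let go. Its force grows evenly to 4 N at fully down; beyond 0.002 it counts as pressed. It is the long bar-shaped key, 50 mm (balance's y) by 20 mm, dark like the other keys, 5 mm proud of the console, at the right-hand (-y) end of the row of five.
- tare_top (a point): Centre of the tare key's upper face, about 52 mm above the bench, at x = -149, y = -64 mm in the balance's frame. The console's face rises 8 degrees towards the back. The chamber's glass front (169 mm high) stands 90 mm behind this point.
- key_a (a joint): Travel in m (0 up, 0.004 down) of the first small square key, 16 mm, 54 mm to the left (+y) of the tare key's centre. Leave it alone.
- key_b (a joint): The same for the second small square key, 30 mm further left. Leave it alone.
- key_c (a joint): The same for the third small square key, 30 mm further left. Leave it alone.
- power_key (a joint): The same for the round power key, 17 mm across, at the left-hand end of the row. Leave it alone.
- pan_dish: Open glass dish, 64 mm across, 16 mm high, standing loose on the steel weighing pan inside the chamber, 77 mm above the bench. Origin: centre of its underside. Not to be touched.
- covered_dish: Bystander, loose, beside the balance: covered glass dish, 91 mm across, 19 mm high. Origin under its centre. Leave it alone. The four round bystanders (this one, weight, jar, beaker) change places with one another.
- weight: Bystander, loose, beside the balance: steel knobbed weight, 30 mm across, 50 mm high. Origin under its centre. Leave it alone.
- jar: Bystander, loose, beside the balance: capped amber glass jar, 52 mm across, 62 mm high. Origin under its centre. Leave it alone.
- beaker: Bystander, loose, beside the balance: glass beaker, 60 mm across, 72 mm high. Origin under its centre. Leave it alone.
- tweezers: Bystander, loose, beside the balance: steel tweezers lying flat, 135 mm long, 9 mm high. Origin near the middle, on the bench. Leave them alone.
- spatula: Bystander, loose, beside the balance: slim steel laboratory spatula lying flat, 167 mm long, 12 mm wide, 4 mm high. Origin near the middle, on the bench. Leave it alone.

How it is judged:
By the outcome, as a careful person would: the job done as asked, in the order asked, and still so for the second after the job is handed in, with the robot touching nothing.
It also fails if it takes over 42 s, if anything falls off the work surface, if the arm or the gripper's body presses on something with over 40 N, if the wrist force passes 120 N, or if a joint passes its speed limit or range.

ROBOT

A 6-joint arm with a two-finger parallel gripper is mounted at the origin on the work surface. World frame = base frame: x ahead of the robot, y to its left, z up, the work surface at z = 0. Lengths are in m, angles in rad, forces in N, time in s.
With the tool pointing down it reaches from about 0.2 to 0.875 m from the base axis. Payload 3.4 kg.
Tool frame: the origin (TCP) lies at the centre of the arm's flange, where the gripper is bolted on; the fingertips stand 199 mm ahead of it and the grasp point (between the pads) lies 180 mm ahead of it (ctrl.tip_extent is the distance from the TCP to the fingertips, in m); z points along the fingers, y is the direction in which the jaws open and shut (so a half turn about z gives the same grasp; the last joint's range is limited). The gripper opens to 94 mm and grips with 3 to 60 N. Pads are 16 mm wide; open, the fingers measure 119 mm over their backs; the gripper's body (75 mm by 177 mm) begins 78 mm behind the grasp point.
Start: joints at [-1.285, 0.276, 1.505, -0, 1.361, -0.121], TCP at [0.228, -0.528, 0.405] pointing down, gripper open.
Joint ranges: [-2.89, 2.89], [-0.75, 2.08], [0.22, 2.7], [-1.18, 4.32], [0.11, 2.71], [-2.7, 2.7]. Speed limits (rad/s): [2.57, 2.57, 3.14, 3.14, 3.14, 3.14].

INTERFACE

Orientations are given as a unit quaternion [w, x, y, z].
In Python, from cell import ctrl, cams, job gives the robot as it stands.
- The arm moves only by the shell command python3 -m handwheel 'ROWS'. ROWS is JSON, a list that holds one entry, the list of rows, each a list of 7 numbers: the turn, a rotation vector about the tool's x, y, z in degrees, then the shift along the tool's x, y, z in mm, then the closure, from 0 (fully open) to 1 (shut). A call has 1 to 20 rows; each row shifts and turns the commanded pose from where the row before left it, along the tool's axes as they then stand; what a row does not reach is not made up. A row lasts 1/10 s, in which the tool goes at most 50 mm and 8.59 degrees, less where a joint would pass 70% of its speed; a pose out of reach is approached as far as the arm can. A call is refused whole if a number of a shift passes 50 or a number of a turn 8.59, either way. A call with a gripper value outside its range is refused whole. The fingers move at their own pace and stop on an object; the grip force is fixed at half the most. Time passes only in rows, so rows that do not move let the fingers close. It gives the time, the measured TCP pose, the force and the opening at its end, in the units of the state.
- ctrl.observe(): the state, without advancing time (a new reading comes with each control period).
- cams.capture(name): name is "scene" or "top"; returns a dict with "img" (420x560x3 uint8, red, green, blue), "range_z" (420x560 float32, m along the optical axis (not along the pixel's ray), 0 where there is no reading), "vfov" (degrees; the focal length in pixels is half the picture's height over the tangent of half this angle, whatever the lens; pixels are square), "cx", "cy" (the principal point, pixels), "dist_coeffs" ([k1, k2, p1, p2, k3] as OpenCV has them; the pictures are not rectified), "extrinsics" (4x4, takes a point from camera to world coordinates). Camera axes: x right, y down, z forward; pixel columns grow to the right and rows downward; lengths in m; the calibration is good to about 2 mm. A picture is of the moment at which its call begins.
- job.job_done(): hands the job in, once; it reports no verdict.
The state is a dict: "t": time; "qpos": joint angles; "joint_vel": joint speeds; "joint_torque": joint torques, N m; "tcp_pos": TCP position; "eef_rot": TCP orientation; "force": force on the tool from outside, world axes, zero at the start; "torque": the same for the moment, N m; "width": opening from 0.0 (shut) to 1.0 (fully open).
Only numpy, scipy, OpenCV 4.12 (cv2) and the standard library are available. Lean on these libraries where they do the work, as an engineer would, in place of code of your own. Each camera call takes 0.05 s, during which the arm holds its last target.

## Working session

There is one attempt and no reset: what is moved stays moved. The work goes in short steps, Python scripts to look and compute and a shell command to move; the robot and the scene stay as the last step left them, time stands still between calls to the robot, and variables do not carry over. Pictures are saved under pics/ and viewed, and the job is handed in when it is done.

```bash
mkdir -p pics; ls
python3 - <<'E'
from cell import ctrl,cams,job
import cv2,numpy as np
s=ctrl.observe();print({k:np.round(v,4).tolist() for k,v in s.items()},ctrl.tip_extent)
for n in("scene","top"):
    c=cams.capture(n);cv2.imwrite(f"pics/{n}0.png",c["img"][:,:,::-1]);np.savez(f"/tmp/{n}0.npz",**c)
    print(n,c["vfov"],c["cx"],c["cy"],c["dist_coeffs"],np.round(c["extrinsics"],3).tolist())
E
```

```text
pics
{'t': 0.0, 'qpos': [-1.285, 0.2765, 1.5061, -0.0, 1.3607, -0.121], 'joint_vel': [-0.0006, -0.0002, -0.0018, 0.0003, -0.0006, -0.0007], 'joint_torque': [-0.0023, -40.4595, -23.7233, 0.0698, 0.0345, -0.0001], 'tcp_pos': [0.2275, -0.5279, 0.4038], 'eef_rot': [-0.0009, 0.9794, 0.202, -0.0001], 'force': [0.3509, -0.7927, 0.4332], 'torque': [0.0078, 0.042, -0.0146], 'width': 0.998} 0.1992
scene 53.909699412491456 281.66313381264564 214.2163312459257 [-0.04248692  0.          0.          0.          0.        ] [[0.751, 0.521, -0.406, 0.951], [0.66, -0.609, 0.44, -0.307], [-0.018, -0.598, -0.801, 0.749], [0.0, 0.0, 0.0, 1.0]]
top 57.52396932681051 282.8246465094243 210.62201505317728 [-0.02360576  0.          0.          0.          0.        ] [[0.008, -0.986, 0.169, 0.457], [-1.0, -0.006, 0.014, 0.021], [-0.013, -0.169, -0.986, 1.02], [0.0, 0.0, 0.0, 1.0]]
```

View pics/scene0.png

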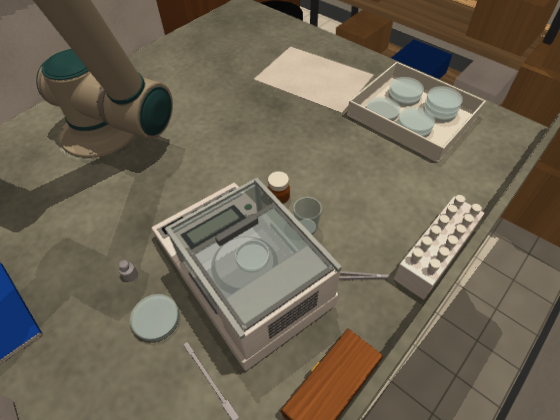

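View pics/top0.png

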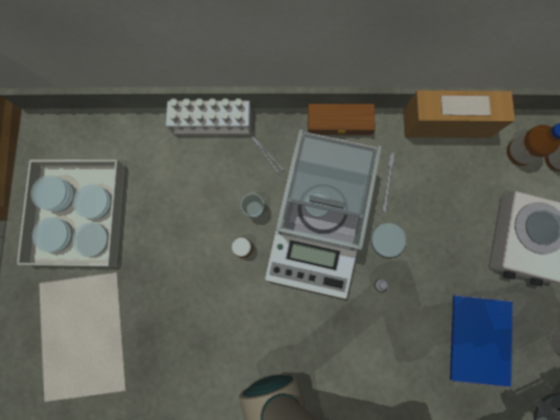

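The top view shows the balance around (325,215), with the key row along its front edge at about y=275 and the tare key at (333,283). The roof bar is near (327,203). I'll enlarge both pictures.

Run:
```python
import cv2,numpy as np
t=np.load("/tmp/top0.npz");s=np.load("/tmp/scene0.npz")
a=t["img"][120:305,250:410,::-1];a=cv2.resize(a,None,fx=4,fy=4,interpolation=cv2.INTER_CUBIC)[:, :]
a=cv2.convertScaleAbs(a,alpha=1.3)
cv2.imwrite("pics/topz.png",cv2.resize(t["img"][125:305,255:400,::-1],None,fx=3.3,fy=3.3,interpolation=cv2.INTER_CUBIC))
cv2.imwrite("pics/scz.png",cv2.resize(s["img"][175:365,145:345,::-1],None,fx=3.1,fy=3.1,interpolation=cv2.INTER_CUBIC))
```

```text
(no output)
```

View pics/topz.png

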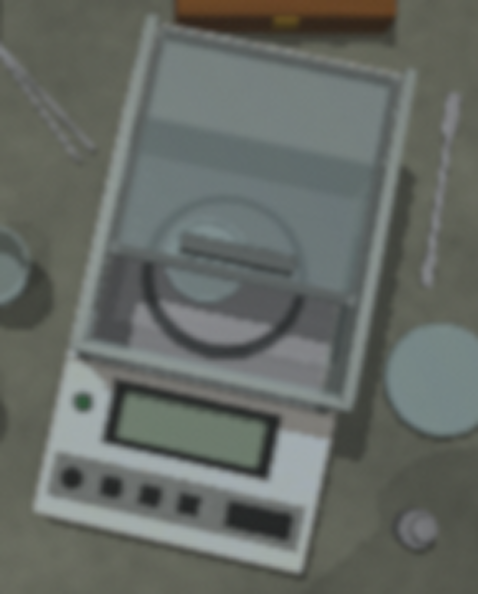

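View pics/scz.png

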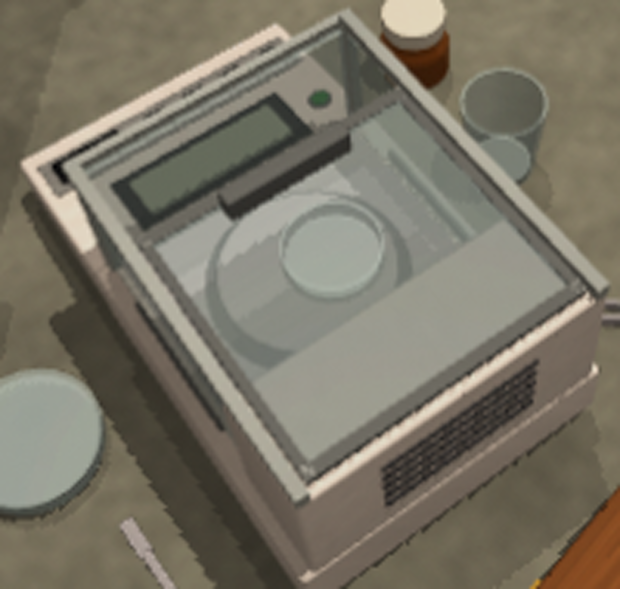

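Top view: tare key centre at crop (259,521), small keys at (188,505), (149,495), (111,487) and power key at (72,478). The bar's light top face runs from (182,237) to (293,262). The scene view shows the bar from (222,205) to (350,140). Next I'll convert these to positions.

```bash
cat > h.py <<'E'
import cv2,numpy as np
def K(c):
    h=c["img"].shape[0];f=h/2/np.tan(np.radians(float(c["vfov"]))/2)
    return np.array([[f,0,c["cx"]],[0,f,c["cy"]],[0,0,1.]])
def ray(c,px,z):
    u=cv2.undistortPoints(np.array([[px]],float),K(c),np.array(c["dist_coeffs"],float))[0,0]
    E=c["extrinsics"];d=E[:3,:3]@[u[0],u[1],1];o=E[:3,3]
    return o+d*(z-o[2])/d[2]
def proj(c,P):
    E=np.linalg.inv(c["extrinsics"])
    return cv2.projectPoints(np.array(P,float).reshape(-1,3),cv2.Rodrigues(E[:3,:3])[0],E[:3,3],K(c),np.array(c["dist_coeffs"],float))[0][:,0]
E
python3 - <<'E'
from h import *
t=np.load("/tmp/top0.npz");s=np.load("/tmp/scene0.npz")
T=lambda u,v:((u+.5)/3.3-.5+255,(v+.5)/3.3-.5+125)
S=lambda u,v:((u+.5)/3.1-.5+145,(v+.5)/3.1-.5+175)
def dz(c,p):
    r=c["range_z"][int(round(p[1])),int(round(p[0]))]
    u=cv2.undistortPoints(np.array([[p]],float),K(c),np.array(c["dist_coeffs"],float))[0,0]
    return np.round((c["extrinsics"]@np.r_[np.r_[u,1]*r,1])[:3],4) if r>0 else None
src=[];dst=[]
for n,p,z,b in [("tare",(259,521),.052,(-149,-64)),("a",(188,505),.052,(-149,-10)),("b",(149,495),.052,(-149,20)),("c",(111,487),.052,(-149,50)),("pw",(72,478),.052,(-149,80)),
 ("rl",(150,18),.169,None),("rr",(413,70),.169,None),("fr",(352,408),.169,None),("fl",(78,352),.169,None),("barL",(182,237),.184,None),("barR",(293,262),.184,None),("frame L",(113,248),.166,None),("frame R",(350,300),.166,None)]:
    w=ray(t,T(*p),z);print(n,np.round(w,4),dz(t,T(*p)))
    if b is not None: src.append(np.r_[b]/1e3);dst.append(w[:2])
for n,p,z in [("sbarL",(352,135),.184),("sbarR",(222,198),.184),("s fl",(345,12),.169),("s fr",(70,165),.169),("s rr",(305,500),.169),("s rl",(605,290),.169)]:
    print(n,np.round(ray(s,S(*p),z),4),dz(s,S(*p)))
print(np.array(dst))
E
```

```text
tare [ 0.442  -0.0915  0.052 ] [ 0.442  -0.0915  0.0523]
a [ 0.4535 -0.0381  0.052 ] [ 0.4535 -0.0381  0.0518]
b [ 0.4607 -0.0086  0.052 ] [ 0.4607 -0.0086  0.0534]
c [0.4665 0.0202 0.052 ] [0.4665 0.0202 0.052 ]
pw [0.473  0.0498 0.052 ] [0.473  0.0498 0.0529]
rl [ 0.7942 -0.0056  0.169 ] [ 0.7935 -0.0055  0.1708]
rr [ 0.7565 -0.1906  0.169 ] [ 0.7564 -0.1906  0.1691]
fr [ 0.5189 -0.1413  0.169 ] [ 0.531  -0.173   0.0028]
fl [0.5556 0.0432 0.169 ] [0.5619 0.0446 0.1141]
barL [ 0.6324 -0.0267  0.184 ] [ 0.6326 -0.0268  0.183 ]
barR [ 0.6156 -0.1013  0.184 ] [ 0.6159 -0.1015  0.1826]
frame L [0.6282 0.0198 0.166 ] [0.628  0.0198 0.1671]
frame R [ 0.5928 -0.1424  0.166 ] [ 0.5925 -0.1421  0.1679]
sbarL [ 0.6407 -0.0291  0.184 ] [ 0.6294 -0.019   0.1635]
sbarR [ 0.6166 -0.1041  0.184 ] [ 0.6147 -0.1029  0.1807]
s fl [0.5659 0.0428 0.169 ] [0.5669 0.0419 0.1706]
s fr [ 0.5271 -0.1392  0.169 ] [ 0.5257 -0.1386  0.167 ]
s rr [ 0.7602 -0.1896  0.169 ] [ 0.7579 -0.1882  0.162 ]
s rl [ 0.7992 -0.009   0.169 ] [ 0.798  -0.0067  0.1646]
[[ 0.44195304 -0.09148671]
 [ 0.45346518 -0.03806607]
 [ 0.46070701 -0.00861299]
 [ 0.46647202  0.02016567]
 [ 0.47299082  0.04978965]]
```

Fits agree: yaw ≈ -12°, origin ≈ (0.601,-0.060), and the bar at balance x ≈ +24..28 mm, which makes the roof about 0.066 open. That's within the stated range. I'll turn the tool so x_tool is the balance's +x, close the fingers, and go above a point behind the bar.

```bash
python3 -m handwheel '[[[0,0,7.06,0,0,0,1],[0,0,7.06,0,0,0,1],[0,0,7.06,0,0,0,1],[0,0,7.06,0,0,0,1],[0,0,7.06,0,0,0,1],[0,0,0,21.5,-35.7,0,1],[0,0,0,21.5,-35.7,0,1],[0,0,0,21.5,-35.7,0,1],[0,0,0,21.5,-35.7,0,1],[0,0,0,21.5,-35.7,0,1],[0,0,0,21.5,-35.7,0,1],[0,0,0,21.5,-35.7,0,1],[0,0,0,21.5,-35.7,0,1],[0,0,0,21.5,-35.7,0,1],[0,0,0,21.5,-35.7,0,1],[0,0,0,21.5,-35.7,0,1],[0,0,0,21.5,-35.7,0,1],[0,0,0,21.5,-35.7,0,1],[0,0,0,21.5,-35.7,0,1],[0,0,0,21.5,-35.7,0,1]]]'
python3 -m handwheel '[[[0,0,0,0,0,0,1],[0,0,0,0,0,0,1],[0,0,0,0,0,0,1]]]'
cat > look.py <<'E'
import sys
from h import *
from cell import ctrl,cams
from scipy.spatial.transform import Rotation as R
s=ctrl.observe();q=s["eef_rot"];M=R.from_quat([q[1],q[2],q[3],q[0]]).as_matrix()
tip=np.array(s["tcp_pos"])+M[:,2]*.1992
a=np.radians(-12);B=np.array([[np.cos(a),-np.sin(a)],[np.sin(a),np.cos(a)]])
print("t",s["t"],"tip w",tip.round(4),"bal",(B.T@(tip[:2]-[.601,-.060])).round(4),"toolx deg",np.degrees(np.arctan2(M[1,0],M[0,0])).round(2),"z",M[:,2].round(4),"F",np.round(s["force"],2),"w",s["width"])
if len(sys.argv)>1:
    n=sys.argv[1]
    for k,w in(("scene",(145,130,345,345)),("top",(255,125,400,305))):
        c=cams.capture(k);np.savez(f"/tmp/{k}{n}.npz",**c);x0,y0,x1,y1=w
        cv2.imwrite(f"pics/{k}{n}.png",cv2.resize(np.ascontiguousarray(c["img"][y0:y1,x0:x1,::-1]),None,fx=2.7,fy=2.7,interpolation=cv2.INTER_CUBIC))
E
python3 look.py 1
```

```text
t: 2.1
tcp_pos: [0.6551, -0.0698, 0.4041]
eef_rot: [0.0, 0.995, -0.104, -0.0]
force: [1.0, -1.0, -0.0]
width: 0.003
t: 2.4
tcp_pos: [0.6536, -0.072, 0.4043]
eef_rot: [0.0, 0.994, -0.105, -0.001]
force: [-0.7, -1.1, 0.0]
width: 0.004
t 2.4 tip w [ 0.6533 -0.0721  0.2051] bal [ 0.0537 -0.0009] toolx deg -12.03 z [-1.5e-03 -5.0e-04 -1.0e+00] F [-0.68 -1.11  0.04] w 0.0038901815062295985
```

View pics/scene1.png

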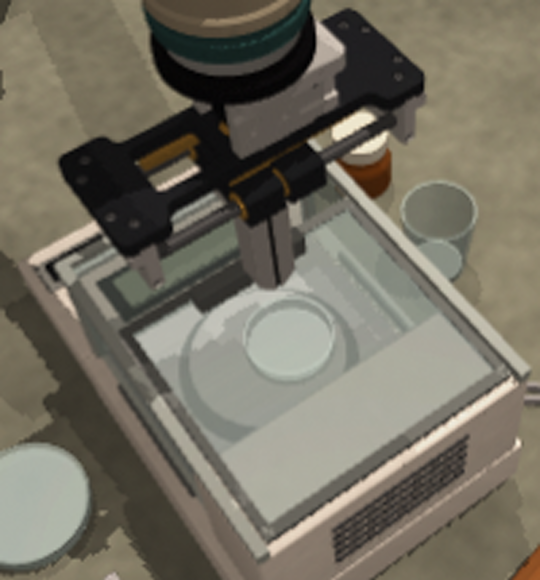

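View pics/top1.png

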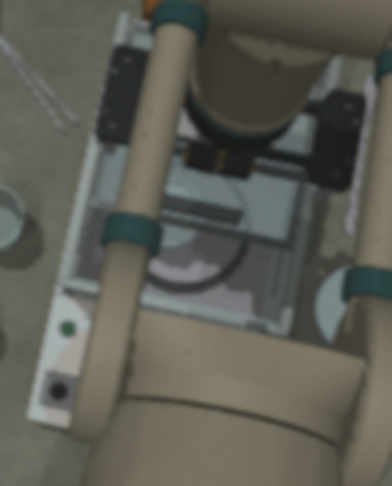

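Scene view: the closed fingertips (270,285) sit above and just behind the bar, near its middle. I'll go down to 6–7 mm above the glass and then approach slowly.

```bash
python3 -m handwheel '[[[0,0,0,0,0,10,1],[0,0,0,0,0,10,1],[0,0,0,0,0,8,1],[0,0,0,0,0,4,1],[0,0,0,0,0,0,1],[0,0,0,0,0,0,1]]]'
python3 look.py 2
python3 -m handwheel '[[[0,0,0,-3,0,0,1],[0,0,0,-3,0,0,1],[0,0,0,-3,0,0,1],[0,0,0,-3,0,0,1],[0,0,0,-3,0,0,1],[0,0,0,-3,0,0,1],[0,0,0,-3,0,0,1],[0,0,0,-3,0,0,1]]]'; python3 look.py 3
```

```text
t: 3.1
tcp_pos: [0.6543, -0.0713, 0.3726]
eef_rot: [0.0, 0.995, -0.104, 0.0]
force: [-0.2, -0.3, -0.5]
width: 0.009
t 3.1 tip w [ 0.6543 -0.0713  0.1734] bal [0.0545 0.    ] toolx deg -11.99 z [ 0.e+00 -1.e-04 -1.e+00] F [-0.24 -0.3  -0.51] w 0.0086840653327483
t: 4.0
tcp_pos: [0.6308, -0.0663, 0.3728]
eef_rot: [0.0, 0.995, -0.105, 0.001]
force: [1.8, 0.3, -0.3]
width: 0.001
t 4.0 tip w [ 0.6311 -0.0663  0.1736] bal [0.0307 0.0001] toolx deg -12.0 z [ 1.3e-03 -2.0e-04 -1.0e+00] F [ 1.83  0.28 -0.3 ] w 0.001336827201756567
```

View pics/scene3.png

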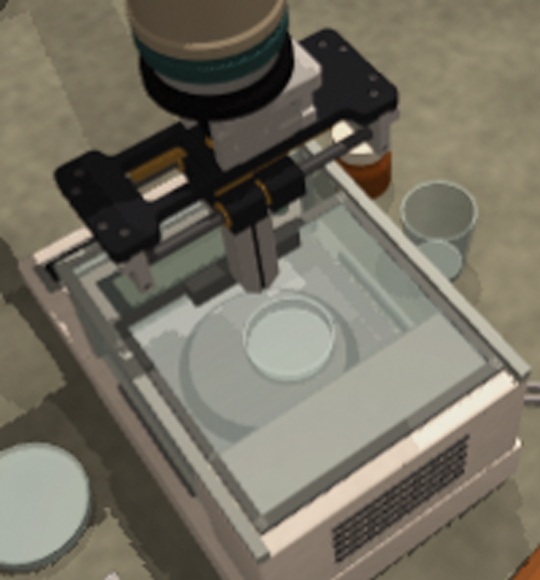

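Contact: about 1.8 N on the tool, and the bar has begun to slide. I'll push 45 mm, then creep.

```bash
python3 -m handwheel '[[[0,0,0,-3,0,0,1],[0,0,0,-3,0,0,1],[0,0,0,-3,0,0,1],[0,0,0,-3,0,0,1],[0,0,0,-3,0,0,1],[0,0,0,-3,0,0,1],[0,0,0,-3,0,0,1],[0,0,0,-3,0,0,1]]]'; python3 -m handwheel '[[[0,0,0,-3,0,0,1],[0,0,0,-3,0,0,1],[0,0,0,-3,0,0,1],[0,0,0,-3,0,0,1],[0,0,0,-3,0,0,1],[0,0,0,-3,0,0,1],[0,0,0,-3,0,0,1]]]'; python3 look.py 4
```

```text
t: 4.9
tcp_pos: [0.6071, -0.0612, 0.3727]
eef_rot: [-0.0, 0.995, -0.104, 0.0]
force: [2.0, 0.1, 1.3]
width: 0.008
t: 5.6
tcp_pos: [0.5865, -0.0569, 0.3727]
eef_rot: [0.0, 0.995, -0.104, 0.0]
force: [2.3, 0.5, 0.1]
width: 0.005
t 5.6 tip w [ 0.5865 -0.0569  0.1735] bal [-0.0148 -0.    ] toolx deg -12.0 z [ 1.e-04 -1.e-04 -1.e+00] F [2.28 0.5  0.15] w 0.004847448229234163
```

View pics/scene4.png

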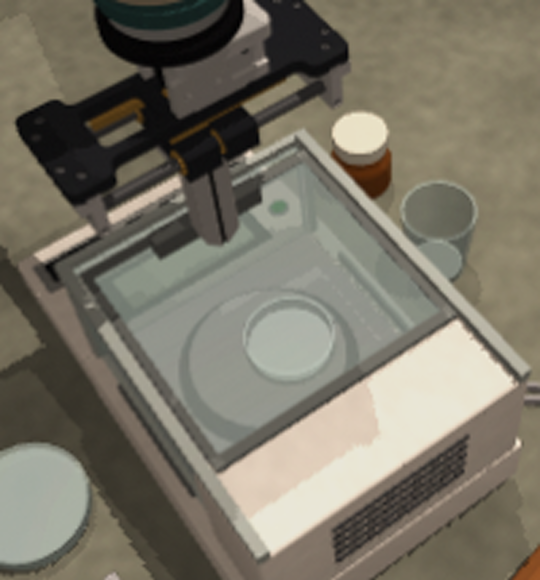

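The roof is sliding, with the bar near the front at (200,225) and the push at 2.3 N. About 12 mm is left, so I'll creep at 1 mm per row.

```bash
python3 -m handwheel '[[[0,0,0,-1,0,0,1],[0,0,0,-1,0,0,1],[0,0,0,-1,0,0,1],[0,0,0,-1,0,0,1],[0,0,0,-1,0,0,1],[0,0,0,-1,0,0,1],[0,0,0,-1,0,0,1],[0,0,0,-1,0,0,1],[0,0,0,-0.5,0,0,1]]]'; for i in 1 ; do python3 -m handwheel '[[[0,0,0,-0.5,0,0,1],[0,0,0,-0.5,0,0,1]]]';done; python3 look.py
```

```text
t: 6.6
tcp_pos: [0.5783, -0.0553, 0.3726]
eef_rot: [0.0, 0.995, -0.104, -0.0]
force: [0.9, -2.1, -1.3]
width: 0.004
t: 6.8
tcp_pos: [0.5774, -0.055, 0.3727]
eef_rot: [0.0, 0.995, -0.104, 0.0]
force: [0.8, -0.8, -1.1]
width: 0.005
t 6.8 tip w [ 0.5774 -0.0551  0.1735] bal [-0.0241 -0.0001] toolx deg -11.99 z [ 0.e+00 -2.e-04 -1.e+00] F [ 0.79 -0.84 -1.15] w 0.005293211088144756
```

```bash
python3 -m handwheel '[[[0,0,0,-0.5,0,0,1],[0,0,0,-0.5,0,0,1]]]'; python3 -m handwheel '[[[0,0,0,-0.5,0,0,1],[0,0,0,0,0,0,1]]]'; python3 look.py
```

```text
t: 7.0
tcp_pos: [0.5764, -0.0548, 0.3727]
eef_rot: [0.0, 0.995, -0.104, 0.0]
force: [0.5, -1.9, -0.3]
width: 0.003
t: 7.2
tcp_pos: [0.5759, -0.0547, 0.3727]
eef_rot: [0.0, 0.995, -0.104, 0.0]
force: [0.6, -1.4, -1.4]
width: 0.003
t 7.2 tip w [ 0.5759 -0.0547  0.1735] bal [-0.0256 -0.    ] toolx deg -11.99 z [ 0.e+00 -1.e-04 -1.e+00] F [ 0.63 -1.43 -1.38] w 0.003090567865041825
```

```bash
for i in 1; do python3 -m handwheel '[[[0,0,0,-0.5,0,0,1],[0,0,0,-0.5,0,0,1]]]'; python3 look.py; python3 -m handwheel '[[[0,0,0,-0.5,0,0,1],[0,0,0,0,0,0,1]]]'; python3 look.py 5;done
```

```text
t: 7.4
tcp_pos: [0.5755, -0.0546, 0.3727]
eef_rot: [0.0, 0.995, -0.104, 0.001]
force: [2.9, -2.5, -2.9]
width: 0.006
t 7.4 tip w [ 0.5759 -0.0546  0.1735] bal [-0.0257  0.    ] toolx deg -11.99 z [ 1.9e-03 -4.0e-04 -1.0e+00] F [ 2.88 -2.52 -2.87] w 0.005797749666494525
t: 7.6
tcp_pos: [0.5753, -0.0545, 0.3728]
eef_rot: [0.0, 0.995, -0.105, 0.001]
force: [5.6, -2.5, -3.3]
width: 0.004
t 7.6 tip w [ 0.5759 -0.0547  0.1736] bal [-0.0257 -0.    ] toolx deg -12.0 z [ 2.9e-03 -6.0e-04 -1.0e+00] F [ 5.6  -2.51 -3.27] w 0.0037222625479067135
```

View pics/scene5.png

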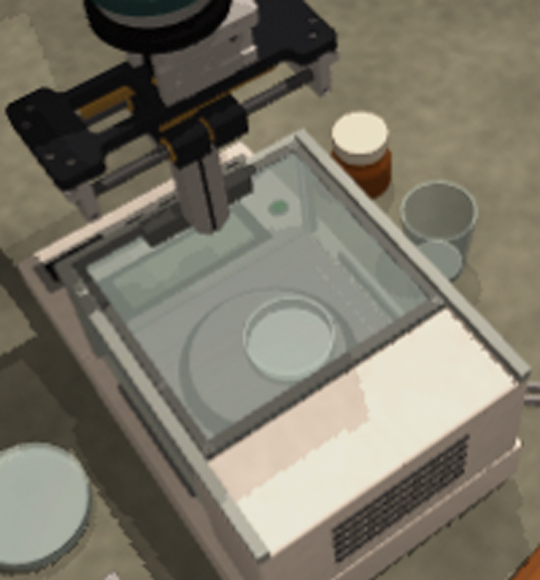

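The tip stopped at balance x = -25.7 mm while the command moved on and the force rose to 5.6 N. Bar centre is then about -40 mm, which matches shut. One more half millimetre will confirm it, then I'll back off and lift.

```bash
python3 -m handwheel '[[[0,0,0,-0.5,0,0,1],[0,0,0,0,0,0,1]]]'; python3 look.py; python3 -m handwheel '[[[0,0,0,3,0,0,1],[0,0,0,4,0,0,1],[0,0,0,5,0,0,1],[0,0,0,0,0,-15,1],[0,0,0,0,0,-20,1],[0,0,0,0,0,-10,1],[0,0,0,0,0,0,1],[0,0,0,0,0,0,1]]]'; python3 look.py 6
```

```text
t: 7.9
tcp_pos: [0.5751, -0.0545, 0.3727]
eef_rot: [0.0, 0.995, -0.105, 0.002]
force: [5.3, -1.8, -2.8]
width: 0.006
t 7.9 tip w [ 0.5758 -0.0547  0.1735] bal [-0.0257 -0.    ] toolx deg -12.0 z [ 3.7e-03 -8.0e-04 -1.0e+00] F [ 5.26 -1.76 -2.76] w 0.006038512094005719
t: 8.7
tcp_pos: [0.5856, -0.0566, 0.4173]
eef_rot: [-0.0, 0.995, -0.104, -0.0]
force: [0.0, 0.1, -0.2]
width: 0.003
t 8.7 tip w [ 0.5854 -0.0566  0.2181] bal [-0.0159  0.0001] toolx deg -11.99 z [-8.e-04  2.e-04 -1.e+00] F [ 0.04  0.13 -0.17] w 0.002538012625133975
```

View pics/scene6.png

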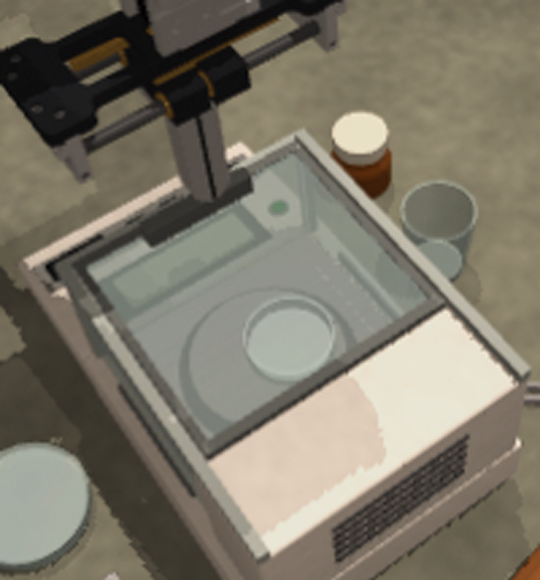

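The scene view shows the roof panel at the front with the bar at (200,210), and its rear frame runs (210,445)-(440,300). The force is back to zero. Now I'll move over the tare key.

```bash
python3 -m handwheel '[[[0,0,0,-26.6,12.8,0,1],[0,0,0,-26.6,12.8,0,1],[0,0,0,-26.6,12.8,0,1],[0,0,0,-26.6,12.8,0,1],[0,0,0,-26.6,12.8,0,1],[0,0,0,0,0,0,1],[0,0,0,0,0,25,1],[0,0,0,0,0,30,1],[0,0,0,0,0,30,1],[0,0,0,0,0,25,1],[0,0,0,0,0,15,1],[0,0,0,0,0,5,1],[0,0,0,0,0,5,1],[0,0,0,0,0,0,1],[0,0,0,0,0,0,1]]]'; python3 look.py 7
```

```text
t: 10.3
tcp_pos: [0.4428, -0.0918, 0.2832]
eef_rot: [0.0, 0.995, -0.104, 0.001]
force: [0.1, -0.0, 0.4]
width: 0.003
t 10.3 tip w [ 0.4431 -0.0919  0.084 ] bal [-0.1478 -0.0641] toolx deg -11.99 z [ 1.4e-03 -5.0e-04 -1.0e+00] F [ 0.09 -0.    0.37] w 0.0028711927931842057
```

View pics/scene7.png

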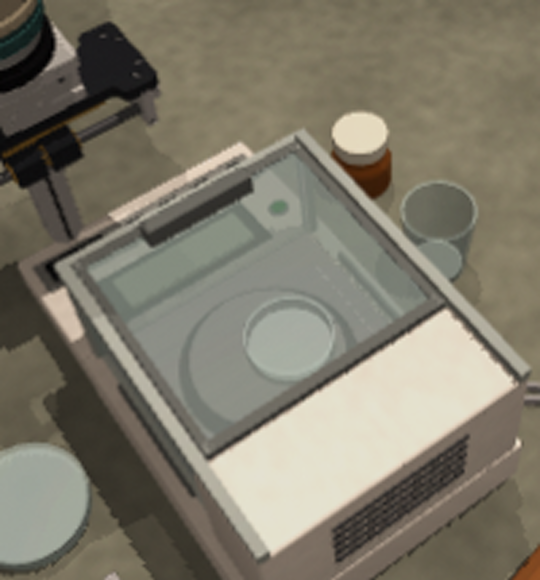

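View pics/top7.png

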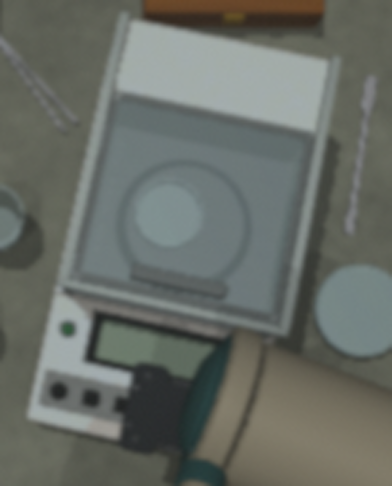

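Roof is shut in both views: in the top view the bar is at (179,280), against the front rail. Fingers hang over the right end of the key row. Next: bar check in numbers, and the descent to just above the key.

```bash
python3 - <<'E'
from h import *
a=np.radians(-12);B=np.array([[np.cos(a),-np.sin(a)],[np.sin(a),np.cos(a)]])
t=np.load("/tmp/top7.npz");s=np.load("/tmp/scene7.npz")
for c,o,u in((t,(255,125),(131,268)),(t,(255,125),(227,287)),(s,(145,130),(143,222)),(s,(145,130),(250,180))):
    p=[(u[i]+.5)/2.7-.5+o[i] for i in(0,1)];w=ray(c,p,.184);print(w.round(4),(B.T@(w[:2]-[.601,-.06])).round(4))
E
python3 -m handwheel '[[[0,0,0,-0.5,0,6,1],[0,0,0,-0.5,0,6,1],[0,0,0,-0.5,0,6,1],[0,0,0,0,0,5,1],[0,0,0,0,0,3,1],[0,0,0,0,0,0,1],[0,0,0,0,0,0,1]]]'; python3 look.py
```

```text
[ 0.5705 -0.012   0.184 ] [-0.0398  0.0407]
[ 0.5554 -0.09    0.184 ] [-0.0384 -0.0388]
[ 0.5519 -0.0874  0.184 ] [-0.0423 -0.037 ]
[ 0.5796 -0.0183  0.184 ] [-0.0296  0.0364]
t: 11.1
tcp_pos: [0.441, -0.0914, 0.2566]
eef_rot: [0.0, 0.995, -0.104, 0.0]
force: [0.2, 0.9, 0.8]
width: 0.007
t 11.1 tip w [ 0.441  -0.0915  0.0574] bal [-0.1499 -0.064 ] toolx deg -11.99 z [ 0.e+00 -1.e-04 -1.e+00] F [0.22 0.91 0.8 ] w 0.007411997055817047
```

```bash
python3 -m handwheel '[[[0,0,0,0,0,1,1],[0,0,0,0,0,1,1],[0,0,0,0,0,1,1],[0,0,0,0,0,1,1],[0,0,0,0,0,0,1]]]';python3 -m handwheel '[[[0,0,0,0,0,1,1],[0,0,0,0,0,0,1]]]';python3 -m handwheel '[[[0,0,0,0,0,1,1],[0,0,0,0,0,0,1]]]'; python3 look.py
```

```text
t: 11.6
tcp_pos: [0.4409, -0.0914, 0.2526]
eef_rot: [0.0, 0.995, -0.104, 0.0]
force: [0.6, -0.4, 0.4]
width: 0.003
t: 11.8
tcp_pos: [0.441, -0.0914, 0.2517]
eef_rot: [0.0, 0.995, -0.104, 0.0]
force: [1.3, -0.5, 1.5]
width: 0.003
t: 12.0
tcp_pos: [0.4411, -0.0915, 0.2508]
eef_rot: [0.0, 0.995, -0.105, 0.0]
force: [1.0, -0.4, 2.6]
width: 0.003
t 12.0 tip w [ 0.4412 -0.0915  0.0516] bal [-0.1498 -0.064 ] toolx deg -12.0 z [ 6.e-04 -2.e-04 -1.e+00] F [ 1.   -0.41  2.57] w 0.003245807836424099
```

The force grows about 1 N per mm, as the key spring should, so the travel is now about 2 mm. A little further and then release.

```bash
python3 -m handwheel '[[[0,0,0,0,0,0.5,1],[0,0,0,0,0,0.5,1],[0,0,0,0,0,0,1]]]'; python3 look.py; python3 -m handwheel '[[[0,0,0,0,0,0.4,1],[0,0,0,0,0,0,1],[0,0,0,0,0,0,1]]]'; python3 look.py
```

```text
t: 12.3
tcp_pos: [0.4411, -0.0915, 0.2498]
eef_rot: [0.0, 0.995, -0.104, 0.0]
force: [0.8, -0.2, 4.2]
width: 0.004
t 12.3 tip w [ 0.4413 -0.0915  0.0506] bal [-0.1497 -0.064 ] toolx deg -11.99 z [ 8.e-04 -3.e-04 -1.e+00] F [ 0.8  -0.16  4.23] w 0.0038335713133892573
t: 12.6
tcp_pos: [0.4412, -0.0915, 0.2494]
eef_rot: [0.0, 0.995, -0.104, 0.0]
force: [1.2, 0.2, 3.3]
width: 0.003
t 12.6 tip w [ 0.4413 -0.0916  0.0502] bal [-0.1496 -0.0641] toolx deg -11.99 z [ 9.e-04 -3.e-04 -1.e+00] F [1.19 0.2  3.25] w 0.003302095529855628
```

```bash
python3 -m handwheel '[[[0,0,0,0,0,0.4,1],[0,0,0,0,0,0,1],[0,0,0,0,0,0,1]]]'; python3 look.py; python3 -m handwheel '[[[0,0,0,0,0,-1,1],[0,0,0,0,0,-2,1],[0,0,0,0,0,-3,1],[0,0,0,0,0,-10,1],[0,0,0,0,0,-20,1],[0,0,0,0,0,-30,1],[0,0,0,0,0,-30,1],[0,0,0,0,0,-30,1],[0,0,0,0,0,-30,1],[0,0,0,-20,20,-30,1],[0,0,0,-20,35,-10,1],[0,0,0,-20,35,0,1],[0,0,0,-10,35,0,1],[0,0,0,0,35,0,1],[0,0,0,0,35,0,1],[0,0,0,0,35,0,1],[0,0,0,0,0,0,1],[0,0,0,0,0,0,1]]]'; python3 look.py 8
```

```text
t: 12.9
tcp_pos: [0.4412, -0.0915, 0.249]
eef_rot: [0.0, 0.995, -0.104, 0.0]
force: [0.9, -1.0, 2.5]
width: 0.003
t 12.9 tip w [ 0.4413 -0.0916  0.0498] bal [-0.1496 -0.0641] toolx deg -12.0 z [ 9.e-04 -4.e-04 -1.e+00] F [ 0.88 -0.97  2.55] w 0.0031553905606740633
t: 14.7
tcp_pos: [0.3241, -0.3018, 0.4447]
eef_rot: [-0.001, 0.994, -0.105, -0.001]
force: [0.7, 0.7, 0.3]
width: 0.004
t 14.7 tip w [ 0.324  -0.3014  0.2455] bal [-0.2208 -0.2938] toolx deg -12.09 z [-9.0e-04  1.8e-03 -1.0e+00] F [0.69 0.68 0.28] w 0.003969619167090775
```

View pics/top8.png

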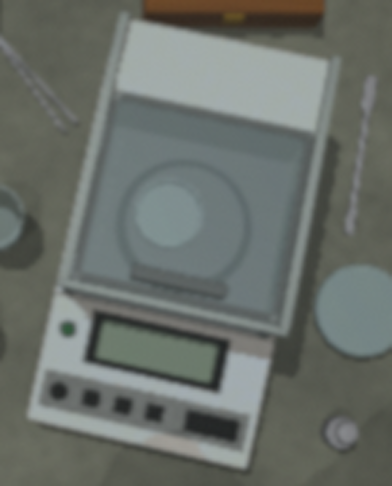

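Run:
```python
import numpy as np,cv2
for n in("scene","top"):
    cv2.imwrite(f"pics/{n}8f.png",np.load(f"/tmp/{n}8.npz")["img"][:,:,::-1])
a=np.load("/tmp/top0.npz");b=np.load("/tmp/top8.npz")
# key height patches and bystander drift
cv2.imwrite("pics/diff8.png",cv2.convertScaleAbs(cv2.absdiff(a["img"],b["img"])[:,:,::-1],alpha=3))
```

```text
(no output)
```

View pics/diff8.png

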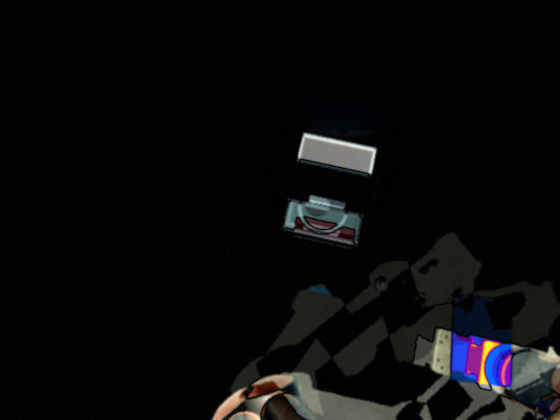

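View pics/scene8f.png

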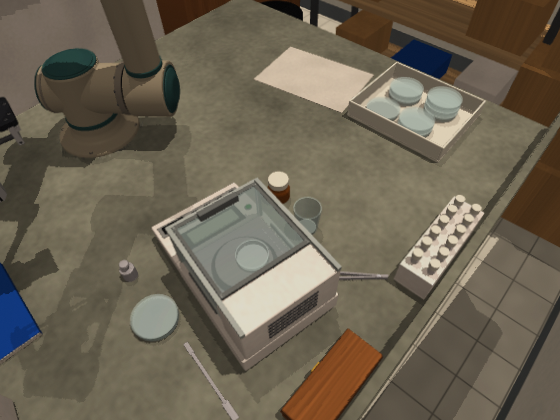

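The only differences from the first picture are the roof and the arm with its shadows. The bystanders, the dish and the keys look unchanged, and the tare key is back up. Handing in.

```bash
python3 -c "
from cell import job
print(job.job_done())"
```

```text
the job is handed in; nothing more can be done
None
```

I shut the roof and pressed the tare key once. I then withdrew and handed the job in at about 15 s; no verdict is reported.

- **Roof:** I pushed the bar with closed fingertips until it stopped against the front. The highest force I read was about 6.5 N. From both cameras the bar centre is at about x = -36 to -39 mm in the balance's frame. The fingertip position puts it near -40 mm, against -41 mm expected. The scene camera's reading at the bar's left end was off by about 10 mm (-30 mm); I put that down to a poor pixel pick.
- **Tare key:** The fingertip went down to about 49.8 mm at the key's centre, which is about 3 mm of travel. The wrist force readings were noisy, 2.5 to 4.2 N, and the deepest point read lowest. So the press rests mainly on the fingertip position; I had no direct reading of the key's travel. The key looks back up in the last top view.
- **Surroundings:** Comparing the first and last top pictures shows changes only in the roof, the arm and its shadows. The dish, the other keys and the things on the bench did not move. The arm ended clear of everything, with about 1 N or less on the tool, which is sensor noise.

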